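# Fit the display board on its studded stand and put a mate cup on show

### The arm

A 6-joint arm with a two-finger parallel gripper is mounted at the origin on the work surface. World frame = base frame: x ahead of the robot, y to its left, z up, the work surface at z = 0. Lengths are in mm, angles in rad, forces in N, time in s.
With the tool pointing down it reaches from about 350 to 875 mm from the base axis. Payload 4.2 kg.
Tool frame: the origin (TCP) lies midway between the tips of the shut fingers; the grasp point (between the pads) lies 19 mm behind it (arm.grip_point_offset is the distance from the TCP to the grasp point, in mm); z points along the fingers, x is the direction in which the jaws open and shut, and the axes are right-handed (so a half turn about z gives the same grasp; the last joint's range is limited). The gripper opens to 85 mm and grips with 20 to 120 N. Pads are 22 mm wide; open, the fingers measure 114 mm over their backs; the gripper's body (76 mm by 85 mm) begins 54 mm behind the grasp point. The pads swing forward as they close: fully open they stand 13 mm farther back than shut.
Start: joints at [1.548, 0.385, 0.008, 0, -1.194, -0.259], TCP at [173.771, 600.336, 231.312] pointing down, gripper open.
Joint ranges: [-3.14, 3.14], [-1.21, 2.06], [-1.07, 1.41], [-3.16, 2.05], [-2.99, -0.16], [-3.1, 3.1]. Speed limits (rad/s): [2.79, 2.79, 3.14, 3.14, 3.14, 3.14].

### API

Orientations are given as a unit quaternion [x, y, z, w].
In Python, from bench import arm gives the robot as it stands.
- The arm moves only by the tool move_arm, never from a script. Its argument "targets" is a list of rows, each a list of 7 numbers: the shift along the tool's x, y, z in cm, then the turn, a rotation vector about the tool's x, y, z in degrees, then the closure in counts, from 0 (fully open) to 255 (shut). In form: [[x, y, z, wx, wy, wz, grip], ...]. A call has 1 to 20 rows; each row is the pose to reach, as a shift and turn from the pose commanded when the call began, along the tool's axes at that moment; what a row does not reach only later rows make up. A row lasts 1/8 s, in which the tool goes at most 62.5 mm and 10.7 degrees, less where a joint would pass 70% of its speed; a pose out of reach is approached as far as the arm can. A call with a gripper value outside its range is refused whole. The fingers move at their own pace and stop on an object; the grip force is fixed at half the most. Time passes only in rows, so rows that repeat a pose let the fingers close. It gives the time, the measured TCP pose, the force and the opening at its end, in the units of the state.
- arm.read_state(): the state, without advancing time (a new reading comes with each control period).
- arm.get_image(name): name is "scene" or "side" or "wrist"; returns (picture, depth): 480x640x3 uint8, blue, green, red; 480x640 float32, mm along the optical axis (not along the pixel's ray), 0 where there is no reading.
- arm.camera_params(name): a dict with "mtx" (3x3 intrinsics, pixels), "dist" ([k1, k2, p1, p2, k3] as OpenCV has them; the pictures are not rectified), "world_to_cam" (4x4, takes a point from world to camera coordinates); the wrist camera has in their place "mount" (4x4, takes a point from camera to tool coordinates, whose origin is the TCP and whose axes are the tool frame's). Camera axes: x right, y down, z forward; pixel columns grow to the right and rows downward; lengths in mm; the calibration is good to about 2 mm. A picture is of the moment at which its call begins: read the wrist's pose just before it. camera_params takes no time and is no camera call.
- arm.job_done(): hands the job in, once; it reports no verdict.
Trained networks look in the newest picture that a camera, given by its name, has taken for a name from the list of things; names that differ only in an ending like _2 or _b are one class to them, and where a whole thing is asked for, a point or a joint stands for the part that bears it (a point fixed in the world has none). Each returns a list of dicts, best first, with "score" (0 to 1); they miss things now and then, are a little off and sometimes report something else, mostly with a low value. They report only what shows in the picture. A call takes as long as a camera call. They do not tell look-alikes from the thing itself.
- arm.search_frame(thing, camera): "bbox" ([left, top, right, bottom] in pixels, round what is visible of it).
- arm.tip_of(thing, camera): "uv" ([column, row] in pixels: a listed point, or the origin of a listed thing).
The state is a dict: "clock": time; "joints": joint angles; "joint_vel": joint speeds; "joint_efforts": joint torques, N m; "position": TCP position; "ee_rot": TCP orientation; "contact_force": force on the tool from outside, world axes, zero at the start; "wrist_torque": the same for the moment, N m; "gripper_width": finger opening in mm.
Only numpy, scipy, OpenCV 4.12 (cv2) and the standard library are available. Lean on these libraries where they do the work, as an engineer would, in place of code of your own. Each camera call takes 0.05 s, during which the arm holds its last target.

### The job

Pick up the square wooden display board by its grip bar, turn it so that its four holes match the four studs of the stand, and slide it gently down until it lies flat and fully home on the stand's metal plate. Then stand the small footed mate cup upright on the wooden board. Do not force the board against the studs, and leave the other goods where they are.

Things in the scene. Friction and masses are not known exactly. Their poses are not given: they have to be found in the camera images.
- stand: Fixed display stand, 85 mm tall: square dark wooden foot 150 x 150 x 16 mm, steel column 80 mm across, and a square dark steel plate 126 x 126 x 8 mm with four upright studs. Origin: centre of the foot's underside, on the table and on the column's axis; x, y along the foot's edges, z up.
- plate_top (a point): Point on the stand's axis at the plate's upper face, 58 mm above the table; axes those of the FOOT. Four steel studs 10 mm across rise 27 mm from it (last 4 mm taper to 6), nominally at x = +-42, y = +-42 mm, but plate and studs sit on a very stiff swivel, turned anticlockwise (from above) by an unmeasured 0.06 to 0.5 rad: see or feel it. Light rubbing does not turn it.
- board_grip (a point): Centre of the grip bar of the loose wooden board, 35 mm above the board's underside. Board 160 x 160 x 12 mm, 0.36 kg, flat on the table; bar on its middle 60 mm long (x), 16 thick (y), top 58 mm above the underside. Four through holes 13 mm across at x = +-42, y = +-42 mm: any quarter turn fits. Home, this point is 93 mm above the table and the studs stick out 15 mm above the board.
- mate_mid (a point): Axis point half-way up (45 mm) the slim mate cup on a foot, the only footed one, without straw: 90 mm tall, straight side 56 mm across from 34 to 80 mm up, steel rim 58 mm across above, foot 44 mm across; 0.16 kg, standing. Free spots for it on the board: centred x = 0, y = +-54 mm in the board's frame, beside the bar. z up.
- gourd_a: Bystander, loose: squat gourd cup with a metal straw, 80 mm across and 70 mm tall, straw to 132 mm, on the robot's side of the table. Origin: centre of its underside.
- gourd_b: Bystander, loose: squat gourd cup with a metal straw, 82 mm across and 75 mm tall, straw to 147 mm, far side of the table. Origin: centre of its underside.
- gourd_c: Bystander, loose: squat black gourd cup with a metal straw, 84 mm across and 78 mm tall, straw to 140 mm, far left. Origin: centre of its underside.
- flask: Bystander, loose: flask 80 mm across and 240 mm tall, on the right side. Origin: centre of its underside.
- tin: Bystander, loose: tin 90 mm across and 110 mm tall, on the left side. Origin: centre of its underside.
Mind the look-alikes: they are no part of the job. Of the things that look like the part that bears board_grip, the larger one is meant.

How it is judged:
By the outcome, as a careful person would: the job done as asked, in the order asked, and still so for the second after the job is handed in, with the robot touching nothing.
It also fails if it takes over 72 s, if anything falls off the work surface, if the arm or the gripper's body presses on something with over 40 N, if the wrist force passes 120 N, or if a joint passes its speed limit or range.

## Working session

There is one attempt and no reset: what is moved stays moved. The work goes in short steps, Python scripts to look and compute and a tool call to move; the robot and the scene stay as the last step left them, time stands still between calls to the robot, and variables do not carry over. Pictures are saved under pics/ and viewed, and the job is handed in when it is done.

Besides the shell and the picture viewer there is one more tool, called after ">>>" by a JSON object that holds its "method" and its "body", one argument or row to a line. move_arm: Moves the arm, as the interface text tells. Its arguments: {"type":"object","properties":{"targets":{"type":"array","items":{"type":"array","items":{"type":"number"}}}},"required":["targets"]}

```bash
ls; mkdir -p pics; python3 - <<'E'
from bench import arm
import cv2,json
s=arm.read_state();print(s)
for n in ["scene","side","wrist"]:
    im,d=arm.get_image(n); cv2.imwrite(f"pics/{n}0.png",im)
    import numpy as np; np.save(f"pics/{n}0_d.npy",d); print(n,arm.camera_params(n))
E
```

```text
pics
{'clock': 0.0, 'joints': array([ 1.54756996e+00,  3.85583068e-01,  6.60821482e-03, -5.20862938e-04,
       -1.19398796e+00, -2.58617885e-01]), 'joint_vel': array([-0.00077834, -0.0008464 , -0.00010322, -0.00052796, -0.00096854,
        0.00166338]), 'joint_efforts': array([-1.40617749e-04, -3.92293918e+01,  1.88403010e+01,  4.18629706e+00,
       -4.69669205e-03, -7.05903773e-06]), 'position': array([173.63215566, 599.78305962, 230.19544043]), 'ee_rot': array([-6.00702471e-01,  7.99471894e-01, -7.00736133e-04, -8.60800967e-04]), 'contact_force': array([ 0.43836298,  0.12871308, -0.04528182]), 'wrist_torque': array([ 0.00727194, -0.03067956, -0.01524764]), 'gripper_width': 85.18792210789735}
scene {'mtx': array([[441.40238604,   0.        , 320.92347133],
       [  0.        , 441.40238604, 236.83960289],
       [  0.        ,   0.        ,   1.        ]]), 'dist': array([-0.01428347,  0.        ,  0.        ,  0.        ,  0.        ]), 'world_to_cam': array([[ 5.42460939e-01,  8.40080355e-01, -1.06129285e-03,
        -3.00854935e+02],
       [ 4.80144050e-01, -3.11077196e-01, -
[... 718 characters left out ...]
1.35109453e+03],
       [ 0.00000000e+00,  0.00000000e+00,  0.00000000e+00,
         1.00000000e+00]])}
wrist {'mtx': array([[365.04488839,   0.        , 325.4289671 ],
       [  0.        , 365.04488839, 240.91589742],
       [  0.        ,   0.        ,   1.        ]]), 'dist': array([0.00998302, 0.        , 0.        , 0.        , 0.        ]), 'mount': array([[ 9.99999940e-01,  3.41157886e-04, -5.73334376e-05,
        -1.84683316e-01],
       [-3.04512780e-04,  9.46713019e-01,  3.22078199e-01,
        -8.25117013e+01],
       [ 1.64157829e-04, -3.22078162e-01,  9.46713067e-01,
        -1.42102163e+02],
       [ 0.00000000e+00,  0.00000000e+00,  0.00000000e+00,
         1.00000000e+00]])}
```

View pics/scene0.png

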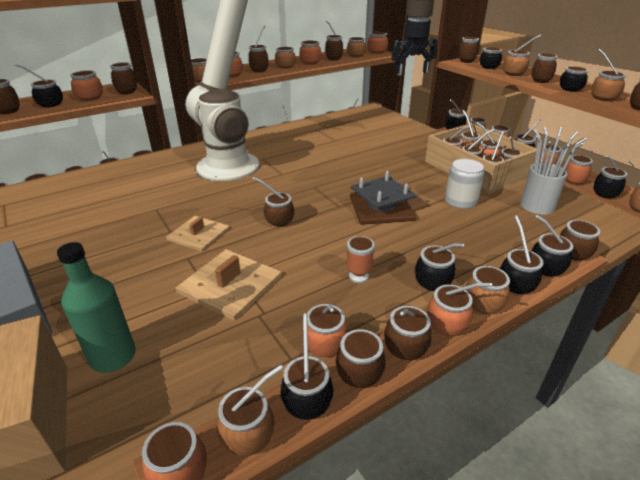

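View pics/side0.png

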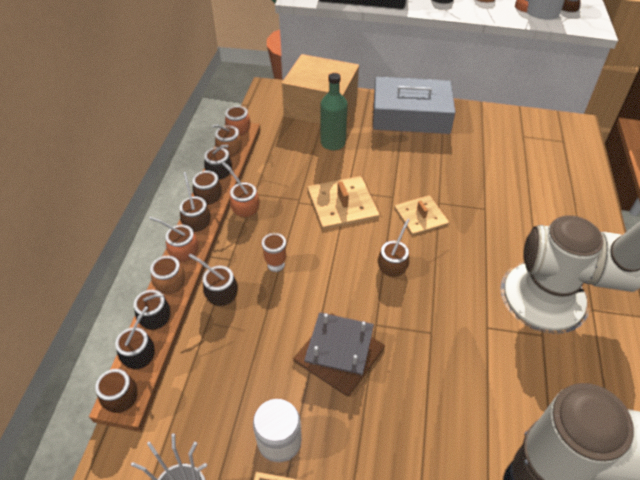

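View pics/wrist0.png

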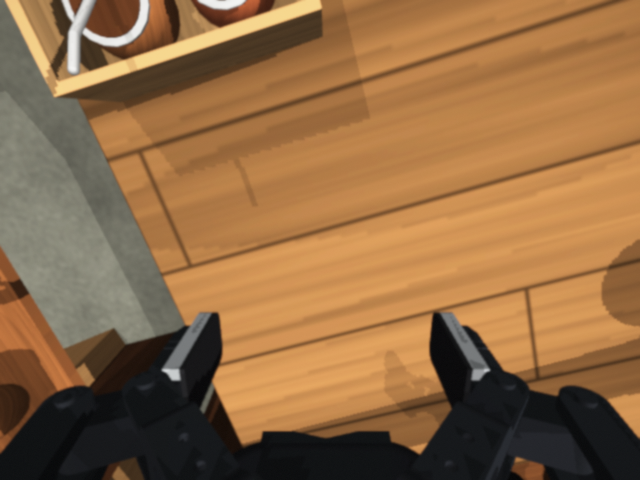

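The scene picture shows two look-alike boards: the larger with its bar at about (229,270) and a smaller one at (198,228). In the side picture they are at (343,193) and (422,208). The only footed cup is at scene (361,258), side (274,250). The stand is at scene (383,195), side (340,345).

```bash
cat > h.py <<'E'
from bench import arm
import numpy as np, cv2
from scipy.spatial.transform import Rotation as R
def cam_pose(n,st=None):
    p=arm.camera_params(n)
    if n=="wrist":
        st=st or arm.read_state()
        T=np.eye(4);T[:3,:3]=R.from_quat(st['ee_rot']).as_matrix();T[:3,3]=st['position']
        return p['mtx'],p['dist'],T@p['mount']
    return p['mtx'],p['dist'],np.linalg.inv(p['world_to_cam'])
def onplane(n,uv,z,C=None):
    K,D,T=C or cam_pose(n)
    q=cv2.undistortPoints(np.array(uv,float).reshape(-1,1,2),K,D).reshape(-1,2)
    r=np.c_[q,np.ones(len(q))]@T[:3,:3].T; o=T[:3,3]
    return o+r*((z-o[2])/r[:,2])[:,None]
def proj(n,X,C=None):
    K,D,T=C or cam_pose(n); W=np.linalg.inv(T)
    rv=cv2.Rodrigues(W[:3,:3])[0]
    return cv2.projectPoints(np.array(X,float).reshape(-1,3),rv,W[:3,3],K,D)[0].reshape(-1,2)
def cloud(n,d,C=None):
    K,D,T=C or cam_pose(n); v,u=np.mgrid[0:480,0:640]
    q=cv2.undistortPoints(np.stack([u,v],-1).reshape(-1,1,2).astype(float),K,D).reshape(-1,2)
    P=np.c_[q,np.ones(len(q))]*d.reshape(-1,1)
    return (P@T[:3,:3].T+T[:3,3]).reshape(480,640,3)
E
python3 - <<'E'
from h import *
for n in ["scene","side"]:
    arm.get_image(n)
    for t,z in [("board_grip",35),("mate_mid",45),("plate_top",58),("stand",0),("gourd_a",0),("gourd_b",0),("gourd_c",0),("flask",0),("tin",0)]:
        r=arm.tip_of(t,n)
        for k in r[:4]: print(n,t,round(k['score'],2),np.round(k['uv']),np.round(onplane(n,[k['uv']],z)[0]))
print(arm.read_state()['clock'])
for n,boxes in [("scene",[(170,200,295,325),(330,160,430,230)]),("side",[(295,165,455,240),(285,300,395,400)])]:
    im=cv2.imread(f"pics/{n}0.png")
    for i,(a,b,c,d) in enumerate(boxes):
        cr=im[b:d,a:c]; f=min(700/cr.shape[1],550/cr.shape[0]); cv2.imwrite(f"pics/{n}_c{i}.png",cv2.resize(cr,None,fx=f,fy=f,interpolation=cv2.INTER_CUBIC))
E
```

```text
scene board_grip 0.58 [197. 225.] [ 335. -219.   35.]
scene mate_mid 0.77 [363. 257.] [668.  35.  45.]
scene plate_top 0.72 [383. 188.] [470. 254.  58.]
scene stand 0.79 [382. 208.] [476. 249.   0.]
scene gourd_a 0.93 [434. 283.] [780. 148.   0.]
scene gourd_a 0.81 [327. 345.] [ 799. -145.    0.]
scene gourd_a 0.72 [278. 218.] [363. -13.   0.]
scene gourd_a 0.36 [360. 260.] [627.  61.   0.]
scene gourd_b 0.93 [434. 283.] [780. 148.   0.]
scene gourd_b 0.81 [327. 345.] [ 799. -145.    0.]
scene gourd_b 0.72 [278. 218.] [363. -13.   0.]
scene gourd_b 0.36 [360. 260.] [627.  61.   0.]
scene gourd_c 0.93 [434. 283.] [780. 148.   0.]
scene gourd_c 0.81 [327. 345.] [ 799. -145.    0.]
scene gourd_c 0.72 [278. 218.] [363. -13.   0.]
scene gourd_c 0.36 [360. 260.] [627.  61.   0.]
scene flask 0.74 [110. 354.] [ 604. -486.    0.]
scene tin 0.81 [461. 199.] [558. 471.   0.]
side board_grip 0.86 [342. 195.] [ 541. -217.   35.]
side board_grip 0.57 [425. 210.] [ 312. -203.   35.]
side board_grip 0.19 [396. 266.] [371.   4.  35.]
side mate_mid 0.72 [272. 251.] [679.  19.  45.]
side plate_top 0.91 [340. 341.] [473. 248.  58.]
side stand 0.95 [339. 354.] [473. 249.   0.]
side gourd_a 0.89 [396. 268.] [369. -18.   0.]
side gourd_a 0.78 [248. 211.] [ 790. -144.    0.]
side gourd_a 0.63 [224. 291.] [779. 127.   0.]
side gourd_b 0.89 [396. 268.] [369. -18.   0.]
side gourd_b 0.78 [248. 211.] [ 790. -144.    0.]
side gourd_b 0.63 [224. 291.] [779. 127.   0.]
side gourd_c 0.89 [396. 268.] [369. -18.   0.]
side gourd_c 0.78 [248. 211.] [ 790. -144.    0.]
side gourd_c 0.63 [224. 291.] [779. 127.   0.]
side flask 0.7 [329. 144.] [ 618. -467.    0.]
side flask 0.43 [391. 265.] [382. -25.   0.]
side tin 0.62 [280. 441.] [560. 467.   0.]
side tin 0.37 [395. 266.] [373. -26.   0.]
1.15
```

View crops.

View pics/scene_c0.png

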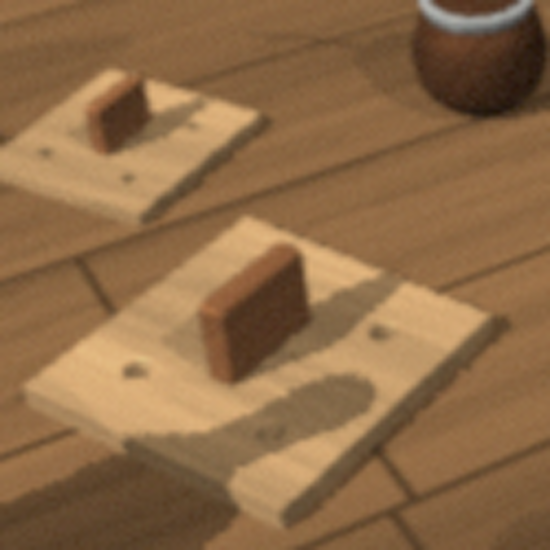

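View pics/side_c0.png

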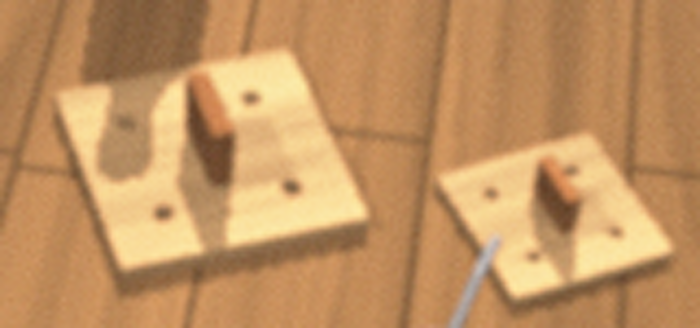

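View pics/side_c1.png

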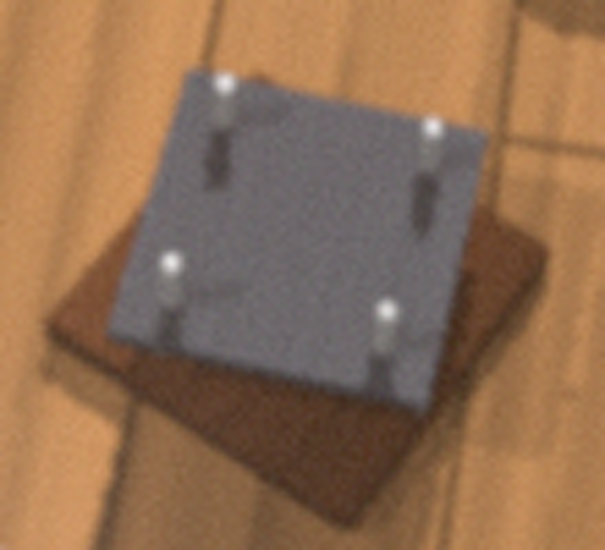

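View pics/scene_c1.png

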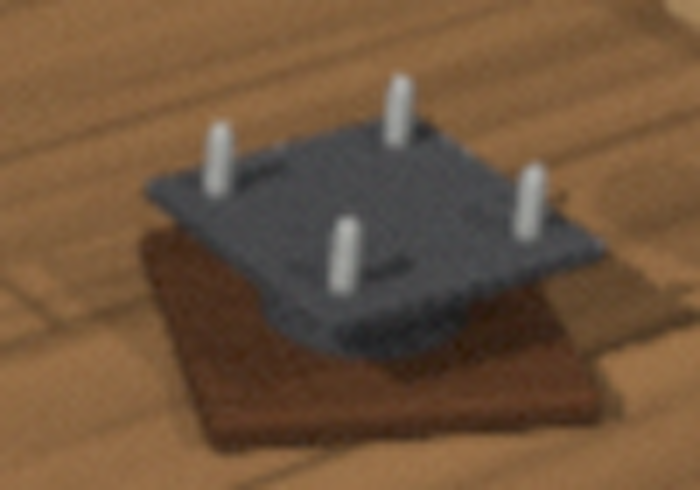

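```bash
python3 - <<'E'
from h import *
def fit(P):
    P=P[:,:2];c=P.mean(0);q=P-c
    a=np.unwrap(4*np.arctan2(q[:,1],q[:,0]))
    return c,((np.angle(np.mean(np.exp(4j*np.arctan2(q[:,1],q[:,0]))))/4-np.pi/4)+np.pi/4)%(np.pi/2)-np.pi/4,np.linalg.norm(q,axis=1)
def pr(n,uv,z):
    c,a,r=fit(onplane(n,uv,z));print(n,c.round(1),a.round(3),r.round(1))
f=5.5;uv=np.array([(225,83),(432,126),(171,262),(387,310)])/f+[285,300];pr("side",uv,84)
f=4.375;uv=np.array([(250,98),(291,187),(163,212),(126,122)])/f+[295,165];pr("side",uv,12)
uv=np.array([(219,124),(401,78),(533,167),(347,220)])/7+[330,160];pr("scene",uv,84)
uv=np.array([(135,371),(380,333),(270,432)])/4.4+[170,200];
P=onplane("scene",uv,12);print(P.round(1),P[:2].mean(0),P[1]-P[0])
# bar top by depth
for n in ["side","scene"]:
    d=np.load(f"pics/{n}0_d.npy");X=cloud(n,d).reshape(-1,3)
    for nm,cx,cy,zl in [("bar",540,-217,(50,70)),("plate",473,250,(54,64)),("cup",672,27,(60,100))]:
        m=(np.hypot(X[:,0]-cx,X[:,1]-cy)<85)&(X[:,2]>zl[0])&(X[:,2]<zl[1]);p=X[m]
        print(n,nm,m.sum(),p.mean(0).round(1) if m.any() else "",[p[:,i].min().round() for i in range(3)],[p[:,i].max().round() for i in range(3)])
        if m.sum()>5: print('   rect',cv2.minAreaRect(p[:,:2].astype(np.float32)))
E
```

```text
side [473.  250.1] -0.072 [58.9 59.5 59.4 59.2]
side [ 538.5 -220.6] 0.45 [58.8 59.3 58.5 59.1]
scene [473.6 249.2] -0.079 [60.1 59.2 59.6 59.9]
[[ 523.4 -283.5   12. ]
 [ 561.9 -171.6   12. ]
 [ 598.7 -246.    12. ]] [ 542.65060222 -227.54362323   12.        ] [ 38.44075427 111.87160728   0.        ]
side bar 100 [ 539.5 -220.1   55.5] [np.float64(521.0), np.float64(-255.0), np.float64(50.0)] [np.float64(558.0), np.float64(-192.0), np.float64(61.0)]
   rect ((540.2838745117188, -222.73387145996094), (17.85277557373047, 64.48372650146484), 27.024890899658203)
side plate 2589 [473.5 254.3  57.4] [np.float64(407.0), np.float64(184.0), np.float64(54.0)] [np.float64(540.0), np.float64(317.0), np.float64(64.0)]
   rect ((473.79071044921875, 250.0582733154297), (127.11095428466797, 126.34111785888672), 85.19671630859375)
side cup 489 [669.6  31.8  83.9] [np.float64(643.0), np.float64(-3.0), np.float64(60.0)] [np.float64(701.0), np.float64(55.0), np.float64(95.0)]
   rect ((671.348388671875, 25.830806732177734), (55.860355377197266, 57.59469223022461), 14.576801300048828)
scene bar 197 [ 545.2 -227.7   57.5] [np.float64(526.0), np.float64(-255.0), np.float64(50.0)] [np.float64(562.0), np.float64(-198.0), np.float64(62.0)]
   rect ((542.6172485351562, -226.97470092773438), (16.80498504638672, 59.34705352783203), 26.895383834838867)
scene plate 1096 [480.4 241.9  59.7] [np.float64(407.0), np.float64(179.0), np.float64(54.0)] [np.float64(542.0), np.float64(312.0), np.float64(64.0)]
   rect ((475.67388916015625, 245.72433471679688), (129.3798370361328, 130.88778686523438), 85.33333587646484)
scene cup 633 [682.3  13.5  84.6] [np.float64(645.0), np.float64(-9.0), np.float64(60.0)] [np.float64(703.0), np.float64(47.0), np.float64(95.0)]
   rect ((674.49365234375, 20.070716857910156), (55.290409088134766, 57.783119201660156), 56.75532531738281)
```

Plan: look at the stand from above at the placing yaw, then at the board.

```bash
cat >> h.py <<'E'
def delta(pos,yaw,down=True,st=None):
    """shift (cm) along tool axes and rotvec (deg) from measured pose; yaw of tool x in deg"""
    st=st or arm.read_state(); Rm=R.from_quat(st['ee_rot'])
    sh=Rm.inv().apply(np.array(pos,float)-st['position'])/10
    t=np.radians(yaw);c,s=np.cos(t),np.sin(t)
    Rt=R.from_matrix(np.array([[c,s,0],[s,-c,0],[0,0,-1]]))
    return sh.round(2),np.degrees((Rm.inv()*Rt).as_rotvec()).round(2)
def show(st=None):
    st=st or arm.read_state();X=R.from_quat(st['ee_rot']).as_matrix()
    print('t',round(st['clock'],2),'pos',np.round(st['position'],1),'yaw',np.degrees(np.arctan2(X[1,0],X[0,0])).round(2),'zaxis',X[:,2].round(4),'F',np.round(st['contact_force'],1),'M',np.round(st['wrist_torque'],2),'w',round(st['gripper_width'],1),'j',np.round(st['joints'],2))
E
python3 - <<'E'
from h import *
show();print(delta([473,250,110],-184.3), delta([473,250,200],-184.3))
E
```

```text
t 1.15 pos [173.7 600.4 231.3] yaw -106.14 zaxis [ 0.  0. -1.] F [0.6 0.4 0.6] M [-0.02 -0.02  0.02] w 84.7 j [ 1.55  0.38  0.01  0.   -1.19 -0.26]
(array([ 25.33, -38.49,  12.13]), array([ 0.  ,  0.  , 78.16])) (array([ 25.33, -38.49,   3.13]), array([ 0.  ,  0.  , 78.16]))
```

>>> {"method": "move_arm", "body": {
  "targets": [
    [3.2, -4.8, 0, 0, 0, 9.8, 0],
    [6.3, -9.6, 0, 0, 0, 19.5, 0],
    [9.5, -14.4, 0, 0, 0, 29.3, 0],
    [12.7, -19.2, 0.5, 0, 0, 39.1, 0],
    [15.8, -24.1, 1, 0, 0, 48.9, 0],
    [19, -28.9, 2, 0, 0, 58.6, 0],
    [22.2, -33.7, 4, 0, 0, 68.4, 0],
    [25.3, -38.5, 7, 0, 0, 78.2, 0],
    [25.3, -38.5, 12, 0, 0, 78.2, 0],
    [25.3, -38.5, 12, 0, 0, 78.2, 0],
    [25.3, -38.5, 12, 0, 0, 78.2, 0]
  ]
}}

```text
clock: 2.52
position: [474.1, 251.4, 113.0]
ee_rot: [0.037, 0.999, 0.001, 0.001]
contact_force: [0.7, 0.7, 0.2]
gripper_width: 85.1
```

```bash
python3 - <<'E'
from h import *
import pickle
s=arm.read_state();im,d=arm.get_image("wrist");show(s);show()
cv2.imwrite("pics/w1.png",im);pickle.dump((s,im,d),open("pics/w1.pkl","wb"))
E
```

```text
t 2.52 pos [474.1 251.4 113. ] yaw 175.75 zaxis [ 0.0024  0.0011 -1.    ] F [0.7 0.7 0.2] M [-0.06 -0.05  0.  ] w 85.1 j [ 0.79  0.35 -0.37  0.   -0.84 -0.87]
t 2.58 pos [474.2 251.9 113.5] yaw 175.77 zaxis [ 0.0034  0.0024 -1.    ] F [0.2 0.6 1.2] M [-0.01  0.05  0.03] w 85.4 j [ 0.79  0.35 -0.37  0.   -0.84 -0.87]
```

View pics/w1.png

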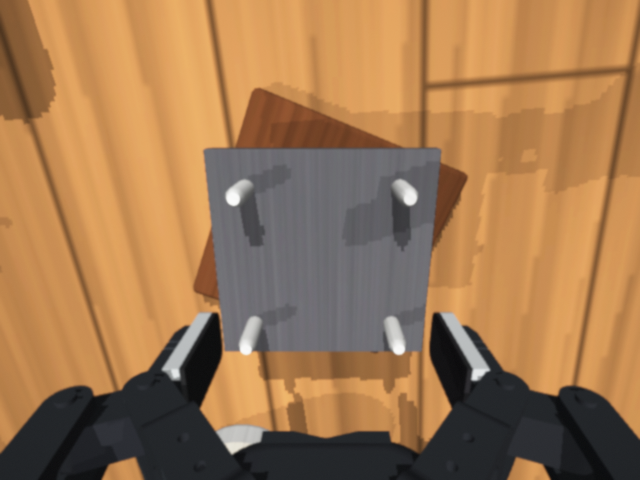

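```bash
python3 - <<'E'
import pickle,cv2,numpy as np
s,im,d=pickle.load(open("pics/w1.pkl","rb"))
out=[]
for (u,v) in [(240,192),(404,192),(251,337),(395,337)]:
    out.append(cv2.resize(im[v-25:v+25,u-25:u+25],(380,290*380//290),interpolation=cv2.INTER_CUBIC)[:, :])
g=np.vstack([np.hstack(out[:2]),np.hstack(out[2:])]);cv2.imwrite("pics/w1c.png",cv2.resize(g,(600,600)))
E
```

```text
(no output)
```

View pics/w1c.png

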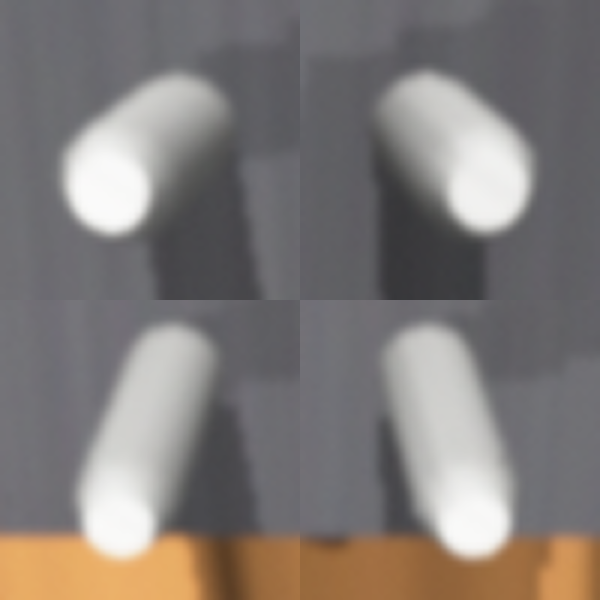

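```bash
cat >> h.py <<'E'
def sqfit(P):
    """fit square +-42 to 4 points (ordered arbitrarily): centre, angle deg mod 90, residuals"""
    P=P[:,:2];c=P.mean(0);q=P-c;z=q[:,0]+1j*q[:,1]
    a=np.degrees(np.angle(np.mean(np.exp(4j*(np.angle(z)-np.pi/4))))/4)
    return c,a,abs(z),np.degrees(np.angle(z)).round(2)
E
python3 - <<'E'
from h import *
import pickle
s,im,d=pickle.load(open("pics/w1.pkl","rb"));C=cam_pose("wrist",s)
uv=np.array([(233.7,198.7),(410.3,199),(245.8,349.5),(399.2,349.2)])-0.42
for z in (83,85,87):
    P=onplane("wrist",uv,z,C);print(z,P.round(1)[:,:2].tolist(),sqfit(P))
P=onplane("wrist",uv,85,C)
Rm=R.from_quat(s['ee_rot']);print(Rm.inv().apply(P-s['position']).round(2))
X=cloud("wrist",d,C).reshape(-1,3);m=(abs(X[:,0]-473)<40)&(abs(X[:,1]-250)<30)&(X[:,2]<70)&(X[:,2]>40);print(np.median(X[m],0))
# plate corners
K=np.array([(205,149),(440,149),(423,351),(223,351)]);print(sqfit(onplane("wrist",K,58,C)))
E
```

```text
83 [[514.4, 202.7], [430.2, 209.0], [520.9, 287.2], [436.2, 293.2]] (array([475.42150638, 248.04362642]), np.float64(-4.210025170072924), array([59.81206201, 59.7499209 , 60.00995583, 59.78341194]), array([ -49.31, -139.25,   40.78,  130.94]))
85 [[513.9, 202.3], [430.6, 208.6], [520.2, 285.9], [436.6, 291.8]] (array([475.32799769, 247.12314466]), np.float64(-4.210025170072918), array([59.1164675 , 59.05504907, 59.31205988, 59.08815063]), array([ -49.31, -139.25,   40.78,  130.94]))
87 [[513.3, 201.9], [431.0, 208.1], [519.6, 284.5], [437.0, 290.3]] (array([475.234489  , 246.20266289]), np.float64(-4.210025170072922), array([58.420873  , 58.36017724, 58.61416394, 58.39288931]), array([ -49.31, -139.25,   40.78,  130.94]))
[[-43.22 -46.05  28.02]
 [ 40.3  -45.97  27.83]
 [-43.38  37.75  28.13]
 [ 40.46  37.43  27.94]]
[472.74833243 247.95879127  57.46563812]
(array([475.11293262, 247.22531646]), np.float64(-4.214981507691751), array([87.641677  , 87.66387343, 88.90159301, 89.01834379]), array([ -49.58, -138.88,  131.3 ,   40.31]))
```

```bash
python3 - <<'E'
from h import *
show();print(delta([540,-224,115],-154))
E
```

```text
t 2.58 pos [474.2 251.9 113.5] yaw 175.77 zaxis [ 0.0034  0.0024 -1.    ] F [0.2 0.6 1.2] M [-0.01  0.05  0.03] w 85.4 j [ 0.79  0.35 -0.37  0.   -0.84 -0.87]
(array([-10.07, -46.97,  -0.24]), array([  0.1 ,   0.22, -30.23]))
```

>>> {"method": "move_arm", "body": {
  "targets": [
    [-0.5, -2, -4, 0, 0, -2, 0],
    [-1.5, -7, -6, 0, 0, -5, 0],
    [-2.8, -13, -6, 0, 0, -9, 0],
    [-4.1, -19, -6, 0, 0, -13, 0],
    [-5.4, -25, -6, 0, 0, -17, 0],
    [-6.6, -31, -6, 0, 0, -21, 0],
    [-7.9, -37, -5, 0, 0, -25, 0],
    [-9.2, -43, -3, 0, 0, -28, 0],
    [-10.1, -47, 0, 0, 0, -30.2, 0],
    [-10.1, -47, 0, 0, 0, -30.2, 0],
    [-10.1, -47, 0, 0, 0, -30.2, 0]
  ]
}}

```text
clock: 3.95
position: [539.6, -225.6, 113.3]
ee_rot: [-0.224, 0.975, -0.001, 0.002]
contact_force: [-0.3, -0.9, 0.3]
gripper_width: 85.3
```

```bash
python3 - <<'E'
from h import *
import pickle
s=arm.read_state();im,d=arm.get_image("wrist");show(s);show()
cv2.imwrite("pics/w2.png",im);pickle.dump((s,im,d),open("pics/w2.pkl","wb"))
E
```

```text
t 3.95 pos [ 539.6 -225.6  113.3] yaw -154.08 zaxis [ 3.3e-03 -8.0e-04 -1.0e+00] F [-0.3 -0.9  0.3] M [-0.03 -0.03  0.03] w 85.3 j [-0.12  0.42 -0.25  0.   -0.89  0.57]
t 4.0 pos [ 539.7 -225.2  113.5] yaw -154.04 zaxis [ 3.7e-03 -8.0e-04 -1.0e+00] F [ 0.2  0.4 -0.3] M [ 0.06 -0.01  0.01] w 85.5 j [-0.12  0.42 -0.25  0.   -0.89  0.57]
```

View pics/w2.png

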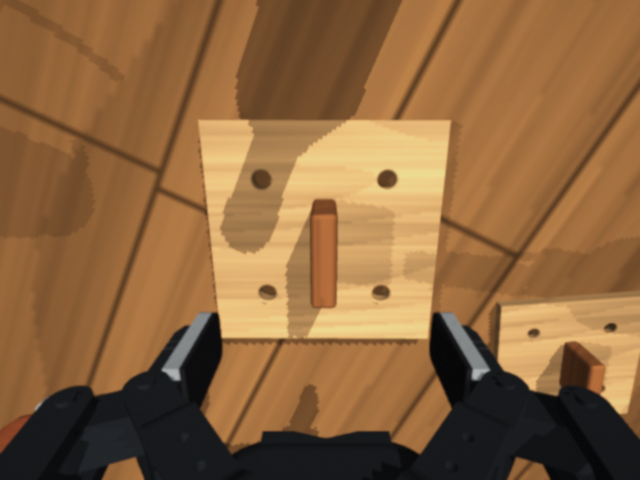

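```bash
python3 - <<'E'
from h import *
import pickle
s,im,d=pickle.load(open("pics/w2.pkl","rb"));C=cam_pose("wrist",s);Rm=R.from_quat(s['ee_rot'])
g=im.min(2).astype(float); uv=[]
for (u,v) in [(262,179),(387,179),(268,292),(381,292)]:
    w=np.clip(np.percentile(g[v-14:v+15,u-14:u+15],35)-14-g[v-11:v+12,u-11:u+12],0,None); yy,xx=np.mgrid[v-11:v+12,u-11:u+12]
    uv.append(((w*xx).sum()/w.sum(),(w*yy).sum()/w.sum()))
uv=np.array(uv);print(uv.round(1))
P=onplane("wrist",uv,12,C);T=Rm.inv().apply(P-s['position']);print(T.round(1),sqfit(P),sqfit(T))
B=onplane("wrist",[(312,213),(336.5,212),(336,307),(312.5,307)],58,C);T=Rm.inv().apply(B-s['position']);print(T.round(1),T.mean(0))
a=[(262-40,179-40)]
cv2.imwrite("pics/w2c.png",cv2.resize(im[150:320,235:415],None,fx=3.5,fy=3.5,interpolation=cv2.INTER_CUBIC))
E
```

```text
[[259.6 178.6]
 [386.4 178.6]
 [267.5 291. ]
 [380.7 290.8]]
[[-43.6 -43.4 101.5]
 [ 40.7 -43.5 101.3]
 [-42.6  39.4 101.3]
 [ 41.   39.1 101.1]] (array([ 541.84708475, -227.09902537]), np.float64(26.200919560094416), array([59.28469945, 58.84426794, 58.63368757, 58.94705339]), array([ -18.25, -109.41,   70.92,  161.55])) (array([-1.1111164 , -2.10853915]), np.float64(-0.28479069572043986), array([59.28435767, 58.84426458, 58.63368459, 58.94671374]), array([-135.83,  -44.67,  135.  ,   44.37]))
[[ -7.3 -31.7  55.4]
 [  6.3 -32.3  55.3]
 [  6.6  27.1  55.2]
 [ -7.7  27.1  55.2]] [-0.49244027 -2.46225239 55.28805006]
```

View pics/w2c.png

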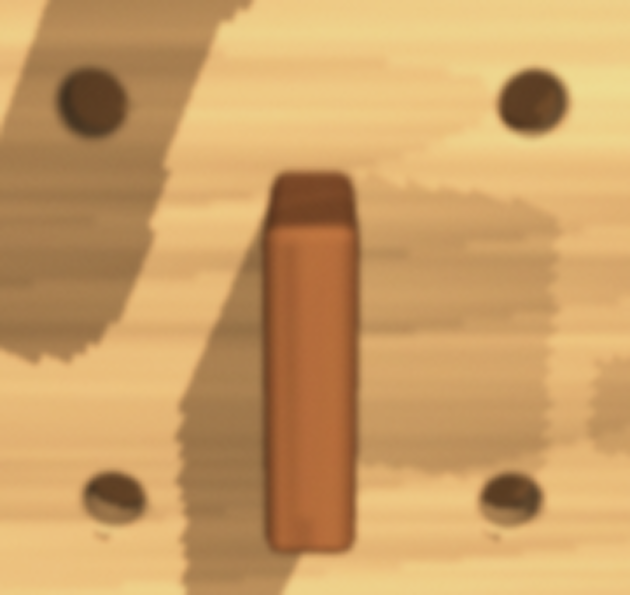

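>>> {"method": "move_arm", "body": {
  "targets": [
    [-0.06, -0.22, 4, 0, 0, 0, 0],
    [-0.06, -0.22, 8, 0, 0, 0, 0],
    [-0.06, -0.22, 9.5, 0, 0, 0, 0],
    [-0.06, -0.22, 9.5, 0, 0, 0, 120],
    [-0.06, -0.22, 9.5, 0, 0, 0, 255],
    [-0.06, -0.22, 9.5, 0, 0, 0, 255],
    [-0.06, -0.22, 9.5, 0, 0, 0, 255],
    [-0.06, -0.22, 9.5, 0, 0, 0, 255],
    [-0.06, -0.22, 9.5, 0, 0, 0, 255],
    [-0.06, -0.22, 9.5, 0, 0, 0, 255]
  ]
}}

```text
clock: 5.25
position: [541.1, -227.9, 17.7]
ee_rot: [-0.224, 0.975, -0.001, 0.001]
contact_force: [0.3, 2.6, 5.9]
gripper_width: 15.8
```

```bash
python3 - <<'E'
from h import *
show()
print(delta([475.3,247,235],-184.25))
E
```

```text
t 5.25 pos [ 541.1 -227.9   17.7] yaw -154.11 zaxis [ 2.9e-03 -7.0e-04 -1.0e+00] F [0.3 2.6 5.9] M [ 0.47 -0.04 -0.06] w 15.8 j [-0.12  0.55 -0.33  0.   -0.68  0.57]
(array([-14.86,  45.56, -21.78]), array([-0.07,  0.16, 30.14]))
```

>>> {"method": "move_arm", "body": {
  "targets": [
    [0, 0, -2, 0, 0, 0, 255],
    [0, 0, -6, 0, 0, 0, 255],
    [0, 0, -11, 0, 0, 0, 255],
    [0, 0, -16, 0, 0, 0, 255],
    [-0.5, 2, -18.5, 0, 0, 2, 255],
    [-2, 6, -18.5, 0, 0, 5, 255],
    [-3.3, 10, -18.5, 0, 0, 8, 255],
    [-4.6, 14, -18.5, 0, 0, 11, 255],
    [-5.9, 18, -18.5, 0, 0, 14, 255],
    [-7.2, 22, -18.5, 0, 0, 17, 255],
    [-8.5, 26, -18.5, 0, 0, 20, 255],
    [-9.8, 30, -18.5, 0, 0, 22.5, 255],
    [-11.1, 34, -18.5, 0, 0, 25, 255],
    [-12.4, 38, -18, 0, 0, 27, 255],
    [-13.7, 42, -17, 0, 0, 29, 255],
    [-14.9, 45.6, -15.5, 0, 0, 30.1, 255],
    [-14.9, 45.6, -14, 0, 0, 30.1, 255],
    [-14.9, 45.6, -13, 0, 0, 30.1, 255],
    [-14.9, 45.6, -13, 0, 0, 30.1, 255],
    [-14.9, 45.6, -13, 0, 0, 30.1, 255]
  ]
}}

```text
clock: 7.75
position: [475.5, 246.9, 146.8]
ee_rot: [0.038, 0.999, 0.0, 0.0]
contact_force: [0.1, 0.6, -3.9]
gripper_width: 15.4
```

```bash
python3 - <<'E'
from h import *
import pickle
s=arm.read_state();im,d=arm.get_image("wrist");show(s);
cv2.imwrite("pics/w3.png",im);pickle.dump((s,im,d),open("pics/w3.pkl","wb"))
im,d=arm.get_image("side");cv2.imwrite("pics/s3.png",cv2.resize(im[200:440,200:520],None,fx=2.4,fy=2.4));show()
E
```

```text
t 7.75 pos [475.5 246.9 146.8] yaw 175.69 zaxis [ 6.e-04  3.e-04 -1.e+00] F [ 0.1  0.6 -3.9] M [-0.01 -0.07 -0.1 ] w 15.4 j [ 0.78  0.31 -0.33  0.   -0.93 -0.86]
t 7.85 pos [475.5 247.3 147. ] yaw 175.71 zaxis [ 1.1e-03  9.0e-04 -1.0e+00] F [ 0.  -0.1 -3.3] M [0.02 0.03 0.02] w 15.3 j [ 0.78  0.31 -0.33  0.   -0.93 -0.86]
```

View pics/w3.png

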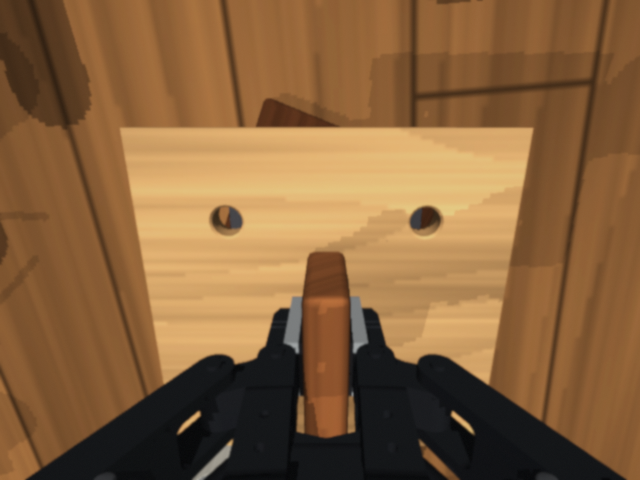

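View pics/s3.png

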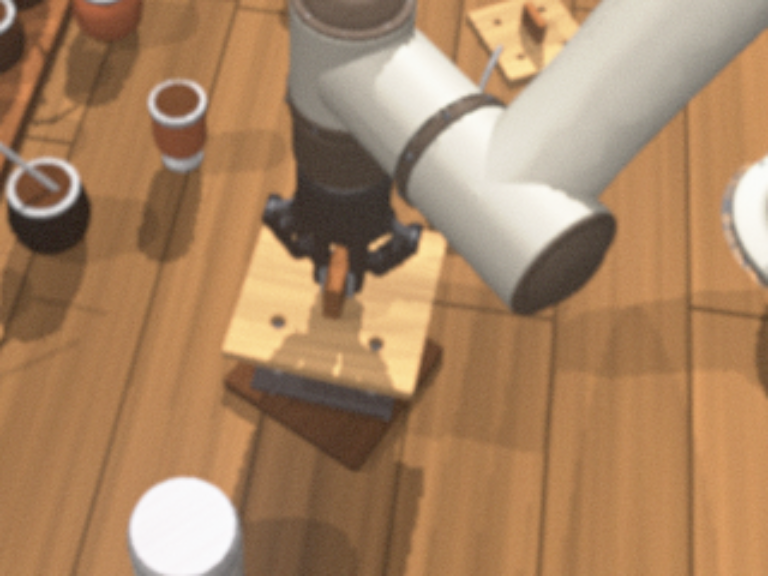

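```bash
python3 - <<'E'
import pickle,cv2,numpy as np
s,im,d=pickle.load(open("pics/w3.pkl","rb"))
out=[cv2.resize(im[v-25:v+25,u-25:u+25],None,fx=8,fy=8,interpolation=cv2.INTER_CUBIC) for u,v in [(226,219),(426,219)]]
cv2.imwrite("pics/w3c.png",np.hstack(out))
E
```

```text
(no output)
```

View pics/w3c.png

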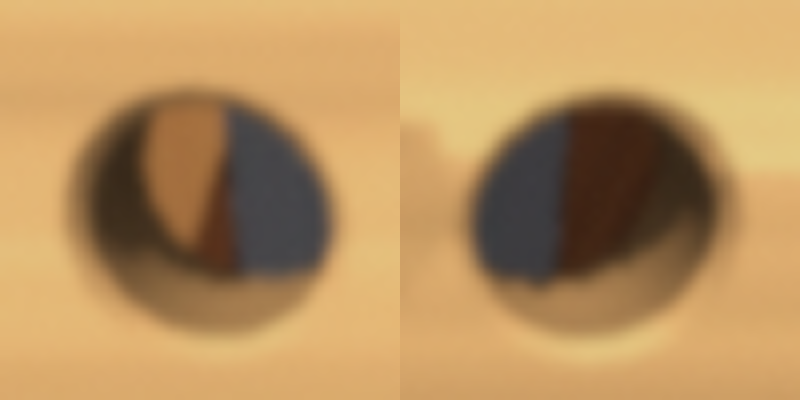

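```bash
cat > c.py <<'E'
from h import *
p=arm.camera_params("wrist");M=p['mount']
def tool_on(uv,zt):
    q=cv2.undistortPoints(np.array(uv,float).reshape(-1,1,2),p['mtx'],p['dist']).reshape(-1,2)
    r=np.c_[q,np.ones(len(q))]@M[:3,:3].T;o=M[:3,3];return o+r*((zt-o[2])/r[:,2])[:,None]
E
python3 - <<'E'
from c import *
for z in (2,4,5.7,8):
    T=tool_on([(225.8,220.2),(425.4,220.4)],z);v=T[1]-T[0];m=T.mean(0);a=np.arctan2(v[1],v[0])
    print(z,T.round(2).tolist(),np.linalg.norm(v).round(2),np.degrees(a).round(2),'centre',m[:2]+42*np.array([-np.sin(a),np.cos(a)]))
s3=tool_on([(121,127),(533,127)],5.7);print('edge',s3)
E
```

```text
2 [[-40.36, -42.54, 2.0], [41.23, -42.47, 2.0]] 81.59 0.05 centre [ 0.40169785 -0.50550377]
4 [[-40.92, -41.99, 4.0], [41.8, -41.91, 4.0]] 82.72 0.05 centre [0.40392615 0.05080446]
5.7 [[-41.4, -41.51, 5.7], [42.29, -41.44, 5.7]] 83.69 0.05 centre [0.4058202  0.52366646]
8 [[-42.05, -40.87, 8.0], [42.94, -40.8, 8.0]] 84.99 0.05 centre [0.40838274 1.16342093]
edge [[-78.37798104 -78.67165227   5.7       ]
 [ 80.32231634 -78.71374326   5.7       ]]
```

>>> {"method": "move_arm", "body": {
  "targets": [
    [-0.02, -0.05, 1.5, 0, 0, -0.1, 255],
    [-0.02, -0.05, 3, 0, 0, -0.1, 255],
    [-0.02, -0.05, 3.8, 0, 0, -0.1, 255],
    [-0.02, -0.05, 3.8, 0, 0, -0.1, 255],
    [-0.02, -0.05, 3.8, 0, 0, -0.1, 255]
  ]
}}

```text
clock: 8.48
position: [475.5, 247.3, 108.5]
ee_rot: [0.036, 0.999, 0.0, 0.0]
contact_force: [0.0, -0.5, -3.7]
gripper_width: 15.4
```

```bash
python3 - <<'E'
from h import *
import pickle
s=arm.read_state();im,d=arm.get_image("wrist");show(s);show()
pickle.dump((s,im,d),open("pics/w4.pkl","wb"))
out=[cv2.resize(im[v-25:v+25,u-25:u+25],None,fx=8,fy=8,interpolation=cv2.INTER_CUBIC) for u,v in [(226,219),(426,219)]]
cv2.imwrite("pics/w4c.png",np.hstack(out))
im,d=arm.get_image("scene");cv2.imwrite("pics/s4.png",cv2.resize(im[130:240,320:450],None,fx=5,fy=5))
E
```

```text
t 8.47 pos [475.5 247.3 108.5] yaw 175.87 zaxis [ 6.e-04  2.e-04 -1.e+00] F [ 0.  -0.5 -3.7] M [-0.02 -0.   -0.05] w 15.4 j [ 0.78  0.36 -0.38  0.   -0.83 -0.85]
t 8.53 pos [475.6 247.4 108.7] yaw 175.87 zaxis [ 9.e-04  6.e-04 -1.e+00] F [ 0.  -0.5 -4.4] M [-0.   -0.02  0.06] w 15.3 j [ 0.78  0.36 -0.38  0.   -0.83 -0.85]
```

View pics/w4c.png

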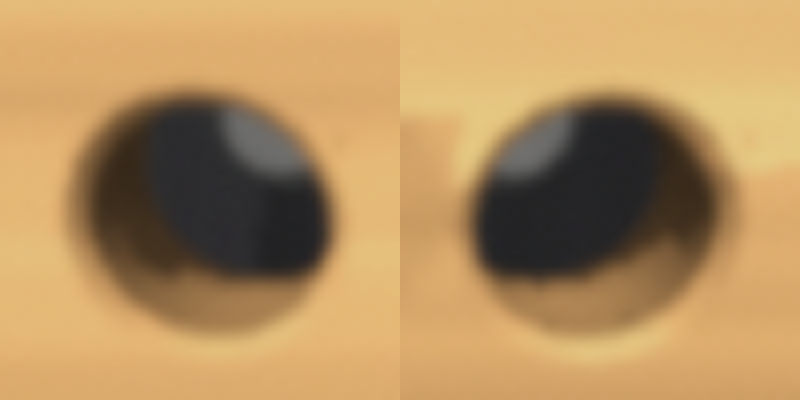

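View pics/s4.png

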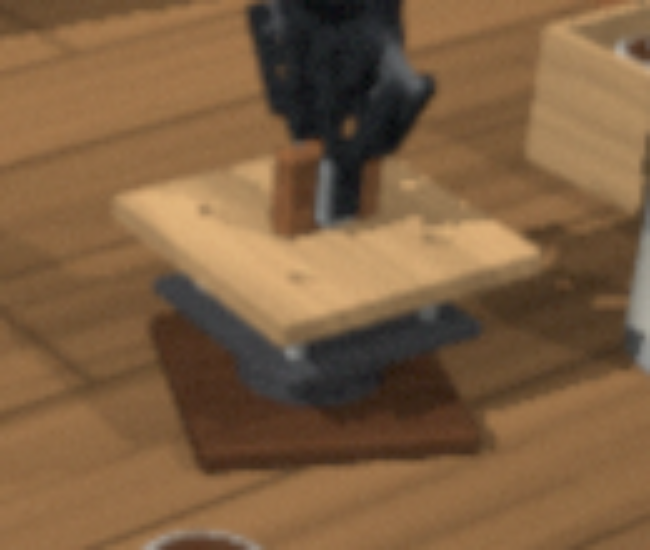

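```bash
python3 - <<'E'
from c import *
import pickle
Mi=np.linalg.inv(M);rv=cv2.Rodrigues(Mi[:3,:3])[0]
pj=lambda X:cv2.projectPoints(np.array(X,float).reshape(-1,3),rv,Mi[:3,3],p['mtx'],p['dist'])[0].reshape(-1,2)
s,im,d=pickle.load(open("pics/w4.pkl","rb"))
t=np.linspace(0,2*np.pi,60);out=[]
for sx,u0 in ((-1,226),(1,426)):
    c=cv2.resize(im[194:244,u0-25:u0+25],None,fx=8,fy=8,interpolation=cv2.INTER_CUBIC)
    for dy,dx,col in ((0,0,(0,255,0)),(-1,0,(0,0,255)),(1,0,(255,0,0))):
        for r,z in ((3,23.5),(5,27.5)):
            q=pj(np.c_[0.4+sx*42+dx+r*np.cos(t),0.65-42+dy+r*np.sin(t),0*t+z])
            q=((q-[u0-25,194]+.5)*8).astype(int);cv2.polylines(c,[q],True,col,1)
    for z in (5.9,17.9):
      q=pj(np.c_[0.4+sx*42+6.5*np.cos(t),0.65-42+6.5*np.sin(t),0*t+z]);q=((q-[u0-25,194]+.5)*8).astype(int);cv2.polylines(c,[q],True,(0,255,255),1)
    out.append(c)
cv2.imwrite("pics/w4d.png",np.hstack(out))
E
```

```text
(no output)
```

View pics/w4d.png

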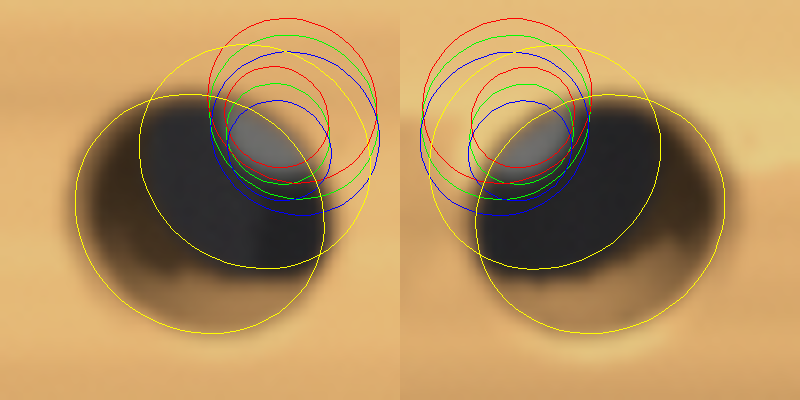

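>>> {"method": "move_arm", "body": {
  "targets": [
    [0, -0.05, 0.4, 0, 0, 0, 255],
    [0, -0.05, 0.8, 0, 0, 0, 255],
    [0, -0.05, 0.8, 0, 0, 0, 255]
  ]
}}

```text
clock: 8.95
position: [474.9, 246.3, 99.8]
ee_rot: [0.036, 0.999, -0.0, -0.0]
contact_force: [-0.3, -0.5, -3.6]
gripper_width: 15.4
```

```bash
cat > v.py <<'E'
import sys
from c import *
import pickle
n=sys.argv[1]
Mi=np.linalg.inv(M);rv=cv2.Rodrigues(Mi[:3,:3])[0]
pj=lambda X:cv2.projectPoints(np.array(X,float).reshape(-1,3),rv,Mi[:3,3],p['mtx'],p['dist'])[0].reshape(-1,2)
s=arm.read_state();im,d=arm.get_image("wrist");show(s);show()
pickle.dump((s,im,d),open(f"pics/{n}.pkl","wb"));cv2.imwrite(f"pics/{n}.png",im)
zt=s['position'][2]-85
t=np.linspace(0,2*np.pi,60);out=[];raw=[]
for sx,u0 in ((-1,226),(1,426)):
    c=cv2.resize(im[194:244,u0-25:u0+25],None,fx=8,fy=8,interpolation=cv2.INTER_CUBIC);raw.append(c.copy())
    for dy,col in ((0,(0,255,0)),(-1,(0,0,255)),(1,(255,0,0))):
        for r,z in ((3,zt),(5,zt+4)):
            q=pj(np.c_[0.4+sx*42+r*np.cos(t),0.65-42+dy+r*np.sin(t),0*t+z])
            q=((q-[u0-25,194]+.5)*8).astype(int);cv2.polylines(c,[q],True,col,1)
    for z in (5.9,17.9):
      q=pj(np.c_[0.4+sx*42+6.5*np.cos(t),0.65-42+6.5*np.sin(t),0*t+z]);q=((q-[u0-25,194]+.5)*8).astype(int);cv2.polylines(c,[q],True,(0,255,255),1)
    out.append(c)
cv2.imwrite(f"pics/{n}d.png",cv2.resize(np.vstack([np.hstack(raw),np.hstack(out)]),(600,600)))
E
python3 v.py w5
```

```text
t 8.95 pos [474.9 246.3  99.8] yaw 175.85 zaxis [-8.e-04 -7.e-04 -1.e+00] F [-0.3 -0.5 -3.6] M [0.02 0.05 0.05] w 15.4 j [ 0.78  0.37 -0.39 -0.   -0.81 -0.85]
t 9.0 pos [475.1 246.4 100.1] yaw 175.86 zaxis [-4.e-04 -4.e-04 -1.e+00] F [ 0.2  0.8 -3.4] M [-0.02 -0.07 -0.  ] w 14.9 j [ 0.78  0.37 -0.39  0.   -0.81 -0.85]
```

View pics/w5d.png

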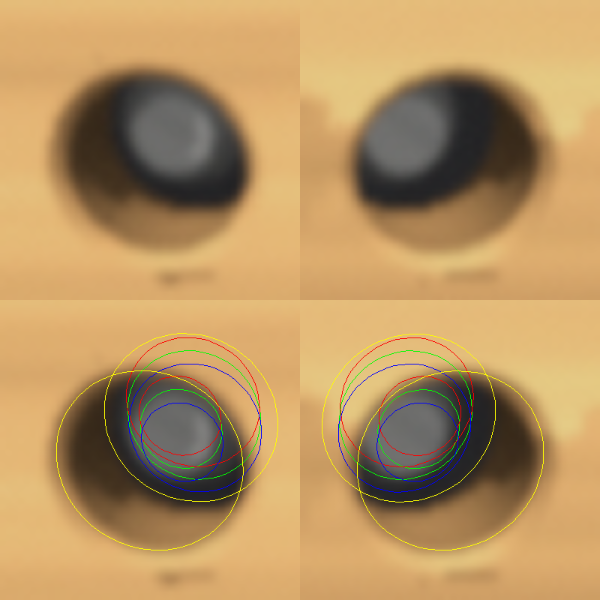

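>>> {"method": "move_arm", "body": {
  "targets": [
    [-0.05, -0.01, 0.2, 0, 0, 0, 255],
    [-0.05, -0.01, 0.5, 0, 0, 0, 255],
    [-0.05, -0.01, 0.8, 0, 0, 0, 255],
    [-0.05, -0.01, 0.8, 0, 0, 0, 255]
  ]
}}

```text
clock: 9.5
position: [475.5, 246.2, 91.9]
ee_rot: [0.036, 0.999, -0.0, -0.0]
contact_force: [-0.1, -0.2, -3.5]
gripper_width: 15.5
```

```bash
python3 v.py w6
```

```text
t 9.5 pos [475.5 246.2  91.9] yaw 175.85 zaxis [-6.e-04 -6.e-04 -1.e+00] F [-0.1 -0.2 -3.5] M [ 0.02 -0.04  0.  ] w 15.5 j [ 0.78  0.38 -0.39 -0.   -0.8  -0.85]
t 9.55 pos [475.6 246.3  92.1] yaw 175.86 zaxis [-3.e-04 -4.e-04 -1.e+00] F [ 0.1  0.4 -4.1] M [-0.    0.02  0.02] w 15.3 j [ 0.78  0.38 -0.39  0.   -0.8  -0.85]
```

View pics/w6d.png

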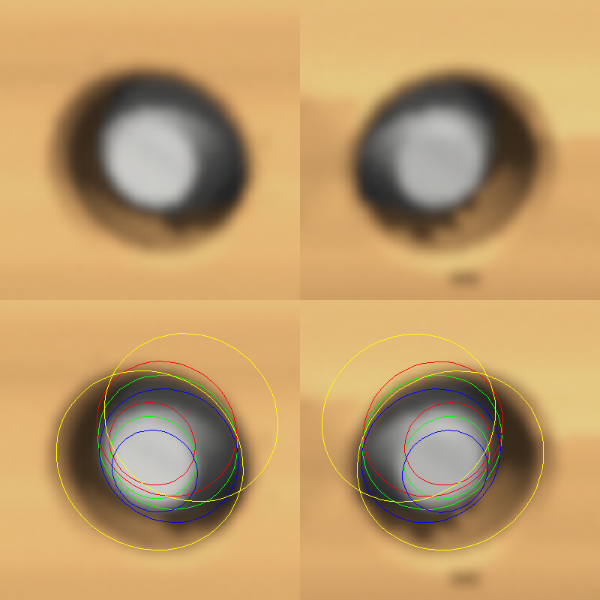

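>>> {"method": "move_arm", "body": {
  "targets": [
    [-0.03, -0.02, 0.3, 0, 0, 0, 255],
    [-0.03, -0.02, 0.6, 0, 0, 0, 255],
    [-0.03, -0.02, 0.9, 0, 0, 0, 255],
    [-0.03, -0.02, 1.1, 0, 0, 0, 255],
    [-0.03, -0.02, 1.1, 0, 0, 0, 255]
  ]
}}

```text
clock: 10.18
position: [475.9, 246.1, 81.1]
ee_rot: [0.036, 0.999, -0.0, -0.0]
contact_force: [-0.5, -0.4, -3.5]
gripper_width: 15.6
```

```bash
python3 v.py w7
```

```text
t 10.18 pos [475.9 246.1  81.1] yaw 175.85 zaxis [-3.e-04 -3.e-04 -1.e+00] F [-0.5 -0.4 -3.5] M [-0.02 -0.05  0.  ] w 15.6 j [ 0.78  0.4  -0.41 -0.   -0.77 -0.85]
t 10.22 pos [476.  246.2  81.3] yaw 175.86 zaxis [-1.e-04 -1.e-04 -1.e+00] F [ 0.6 -0.6 -3.7] M [ 0.   -0.02 -0.02] w 15.5 j [ 0.78  0.4  -0.4   0.   -0.77 -0.85]
```

View pics/w7.png

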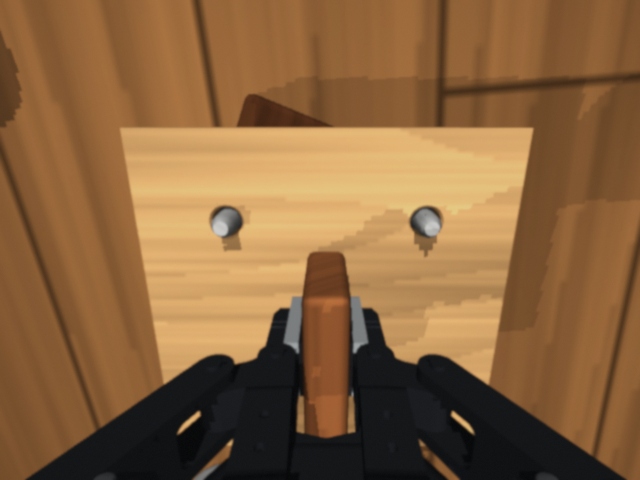

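The wrist picture shows both near studs coming through the holes at (226,222) and (427,222), with no side load. I'll go down the last 5 mm in small steps.

>>> {"method": "move_arm", "body": {
  "targets": [
    [0, 0, 0.15, 0, 0, 0, 255],
    [0, 0, 0.3, 0, 0, 0, 255],
    [0, 0, 0.4, 0, 0, 0, 255],
    [0, 0, 0.45, 0, 0, 0, 255],
    [0, 0, 0.45, 0, 0, 0, 255]
  ]
}}

```text
clock: 10.85
position: [475.9, 246.2, 76.8]
ee_rot: [0.036, 0.999, -0.0, -0.0]
contact_force: [-0.2, -0.0, -3.1]
gripper_width: 15.1
```

```bash
python3 v.py w8
```

```text
t 10.85 pos [475.9 246.2  76.8] yaw 175.85 zaxis [-1.e-04 -1.e-04 -1.e+00] F [-0.2 -0.  -3.1] M [-0.01  0.04  0.02] w 15.1 j [ 0.78  0.4  -0.41  0.   -0.76 -0.85]
t 10.9 pos [476.  246.2  76.8] yaw 175.85 zaxis [-0.e+00 -1.e-04 -1.e+00] F [-0.3  0.  -3.2] M [0.02 0.   0.01] w 15.3 j [ 0.78  0.4  -0.41  0.   -0.76 -0.85]
```

View pics/w8d.png

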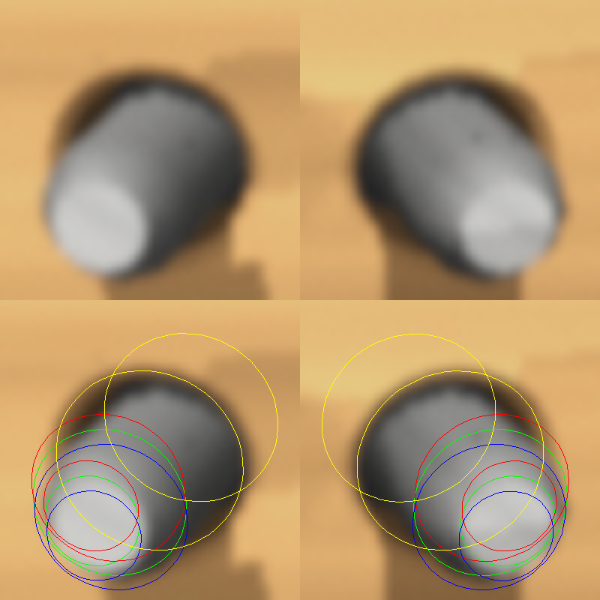

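>>> {"method": "move_arm", "body": {
  "targets": [
    [0, 0, 0.05, 0, 0, 0, 255],
    [0, 0, 0.1, 0, 0, 0, 255],
    [0, 0, 0.1, 0, 0, 0, 255]
  ]
}}

```text
clock: 11.28
position: [476.0, 246.2, 75.8]
ee_rot: [0.036, 0.999, 0.0, 0.0]
contact_force: [-0.0, -0.3, -3.1]
gripper_width: 15.1
```

>>> {"method": "move_arm", "body": {
  "targets": [
    [0, 0, 0.05, 0, 0, 0, 255],
    [0, 0, 0.1, 0, 0, 0, 255],
    [0, 0, 0.1, 0, 0, 0, 255]
  ]
}}

```text
clock: 11.65
position: [476.0, 246.3, 75.7]
ee_rot: [0.036, 0.999, 0.0, 0.0]
contact_force: [-4.3, 0.0, 6.1]
gripper_width: 15.4
```

Contact is 6 N up at TCP z = 75.7, and home was predicted at about 75.9. I'll check with the cameras, then release.

>>> {"method": "move_arm", "body": {
  "targets": [
    [0, 0, -0.05, 0, 0, 0, 200],
    [0, 0, -0.05, 0, 0, 0, 120],
    [0, 0, -0.05, 0, 0, 0, 60],
    [0, 0, -0.05, 0, 0, 0, 0],
    [0, 0, -0.05, 0, 0, 0, 0],
    [0, 0, -1, 0, 0, 0, 0],
    [0, 0, -4, 0, 0, 0, 0],
    [0, 0, -8, 0, 0, 0, 0],
    [0, 0, -8, 0, 0, 0, 0]
  ]
}}

```text
clock: 12.78
position: [477.9, 247.8, 159.0]
ee_rot: [0.036, 0.999, 0.003, 0.003]
contact_force: [-0.1, 0.1, -0.9]
gripper_width: 85.1
```

```bash
python3 - <<'E'
from h import *
import pickle
s=arm.read_state();im,d=arm.get_image("wrist");show(s)
C=cam_pose("wrist",s);pickle.dump((s,im,d),open("pics/w9.pkl","wb"));cv2.imwrite("pics/w9.png",im)
X=cloud("wrist",d,C).reshape(-1,3);m=(abs(X[:,0]-475)<75)&(abs(X[:,1]-247)<75)&(X[:,2]>62)&(X[:,2]<78);P=X[m]
A=np.c_[P[:,:2]-[475,247],np.ones(len(P))];c=np.linalg.lstsq(A,P[:,2],rcond=None)[0];print('board top plane',c,len(P))
im,d=arm.get_image("scene");cv2.imwrite("pics/s9.png",cv2.resize(im[130:240,320:450],None,fx=5,fy=5));
X=cloud("scene",d).reshape(-1,3);m=(abs(X[:,0]-475)<75)&(abs(X[:,1]-247)<75)&(X[:,2]>55)&(X[:,2]<80);print(np.median(X[m][:,2]),m.sum())
X=cloud("side",arm.get_image("side")[1]).reshape(-1,3);m=(abs(X[:,0]-475)<75)&(abs(X[:,1]-247)<75)&(X[:,2]>55)&(X[:,2]<80);print(np.median(X[m][:,2]),m.sum());show()
E
```

```text
t 12.78 pos [477.9 247.8 159. ] yaw 175.89 zaxis [ 0.0069  0.0055 -1.    ] F [-0.1  0.1 -0.9] M [-0.01  0.    0.03] w 85.1 j [ 0.78  0.3  -0.32  0.   -0.95 -0.85]
board top plane [-3.89147159e-04  4.38348152e-04  6.94717294e+01] 43526
71.91780671528977 1211
68.88136384390032 3746
t 12.93 pos [475.5 245.8 154.5] yaw 175.84 zaxis [-8.e-04 -2.e-04 -1.e+00] F [-0.9 -0.7 -1.1] M [-0.02 -0.02 -0.02] w 85.6 j [ 0.78  0.3  -0.32 -0.   -0.95 -0.85]
```

View pics/w9.png

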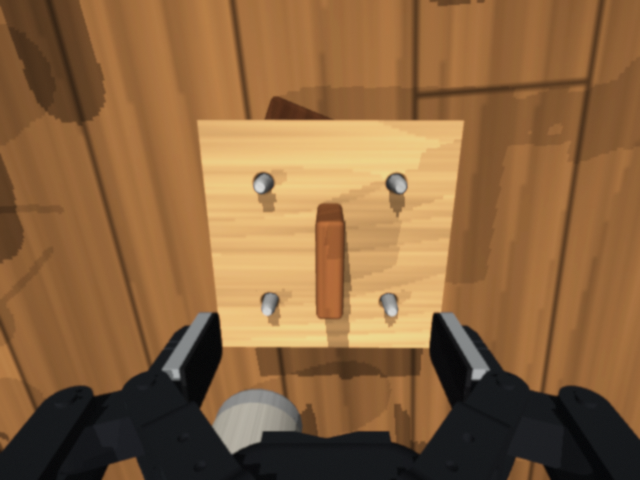

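View pics/s9.png

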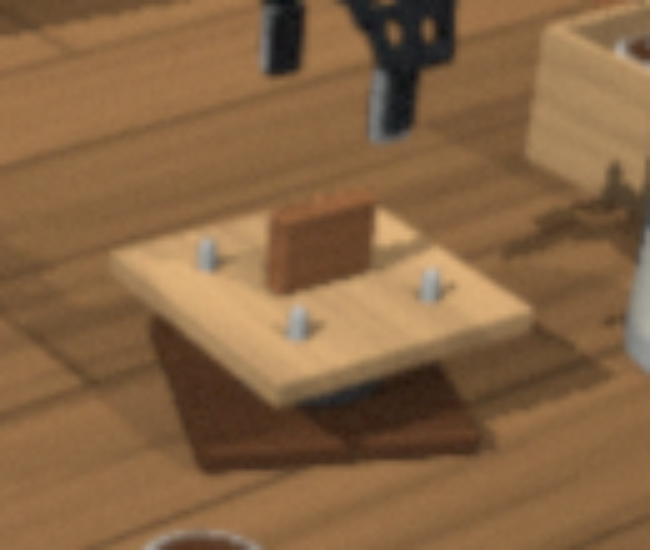

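The board is flat. Wrist depth puts its top at 69.5 mm with under 0.1% tilt, and all four studs show. Next I'll look at the footed cup from above.

```bash
python3 - <<'E'
from h import *
show();print(delta([672,25,150],-94.15))
E
```

```text
t 12.93 pos [475.5 245.8 154.5] yaw 175.84 zaxis [-8.e-04 -2.e-04 -1.e+00] F [-0.9 -0.7 -1.1] M [-0.02 -0.02 -0.02] w 85.6 j [ 0.78  0.3  -0.32 -0.   -0.95 -0.85]
(array([-21.21, -20.6 ,   0.44]), array([ 2.000e-02, -5.000e-02, -9.001e+01]))
```

>>> {"method": "move_arm", "body": {
  "targets": [
    [-2, -2, -1, 0, 0, -10, 0],
    [-4.5, -4.5, -2, 0, 0, -20, 0],
    [-7, -7, -3, 0, 0, -30, 0],
    [-9.5, -9.5, -3, 0, 0, -40, 0],
    [-12, -12, -3, 0, 0, -50, 0],
    [-15, -15, -3, 0, 0, -60, 0],
    [-18, -17.5, -3, 0, 0, -70, 0],
    [-21.2, -20.6, -2, 0, 0, -80, 0],
    [-21.2, -20.6, 0, 0, 0, -90, 0],
    [-21.2, -20.6, 0.4, 0, 0, -90, 0],
    [-21.2, -20.6, 0.4, 0, 0, -90, 0],
    [-21.2, -20.6, 0.4, 0, 0, -90, 0]
  ]
}}

```text
clock: 14.42
position: [672.7, 26.0, 151.7]
ee_rot: [-0.681, 0.732, -0.0, 0.0]
contact_force: [1.0, -0.8, -0.2]
gripper_width: 85.1
```

```bash
python3 - <<'E'
from h import *
import pickle
s=arm.read_state();im,d=arm.get_image("wrist");show(s);show()
C=cam_pose("wrist",s);pickle.dump((s,im,d),open("pics/w10.pkl","wb"));cv2.imwrite("pics/w10.png",im)
X=cloud("wrist",d,C).reshape(-1,3);m=(np.hypot(X[:,0]-672,X[:,1]-25)<50)&(X[:,2]>82)&(X[:,2]<98);P=X[m]
print(m.sum(),cv2.minEnclosingCircle(P[:,:2].astype(np.float32)),np.median(P[:,2]))
print(arm.tip_of("mate_mid","wrist"))
E
```

```text
t 14.43 pos [672.7  26.  151.7] yaw -94.16 zaxis [ 0.0013  0.     -1.    ] F [ 1.  -0.8 -0.2] M [-0.02 -0.02  0.01] w 85.1 j [ 0.28  0.52  0.03  0.   -1.07  1.22]
t 14.47 pos [672.8  26.  151.9] yaw -94.15 zaxis [ 1.6e-03  2.0e-04 -1.0e+00] F [-0.2  0.5  0.2] M [0.01 0.01 0.02] w 85.4 j [ 0.28  0.52  0.03  0.   -1.07  1.22]
6744 ((674.0059204101562, 21.7030086517334), 28.96816062927246) 90.16365525650636
[]
```

View pics/w10.png

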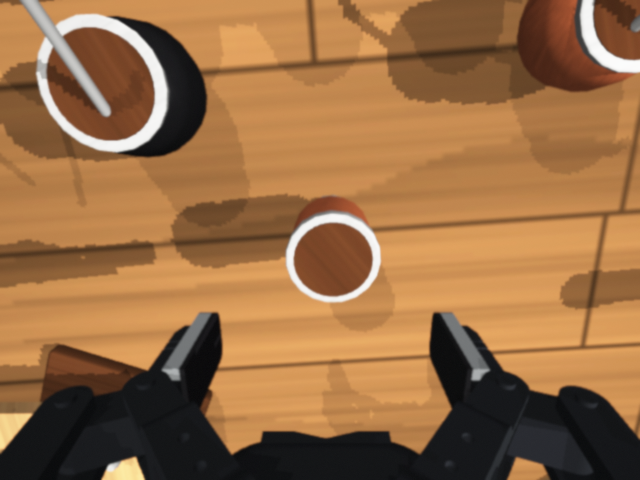

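```bash
python3 - <<'E'
from h import *
print(delta([674,21.7,39],-94.15))
E
```

```text
(array([ 0.42, -0.14, 11.29]), array([-0.09,  0.03,  0.01]))
```

>>> {"method": "move_arm", "body": {
  "targets": [
    [0.4, -0.15, 2, 0, 0, 0, 0],
    [0.4, -0.15, 5, 0, 0, 0, 0],
    [0.4, -0.15, 8, 0, 0, 0, 0],
    [0.4, -0.15, 10.5, 0, 0, 0, 0],
    [0.4, -0.15, 11.3, 0, 0, 0, 0],
    [0.4, -0.15, 11.3, 0, 0, 0, 60],
    [0.4, -0.15, 11.3, 0, 0, 0, 100],
    [0.4, -0.15, 11.3, 0, 0, 0, 255],
    [0.4, -0.15, 11.3, 0, 0, 0, 255],
    [0.4, -0.15, 11.3, 0, 0, 0, 255],
    [0.4, -0.15, 11.3, 0, 0, 0, 255]
  ]
}}

```text
clock: 15.9
position: [674.7, 21.6, 39.4]
ee_rot: [-0.681, 0.732, -0.001, 0.001]
contact_force: [-0.9, 0.6, 5.1]
gripper_width: 54.7
```

```bash
python3 - <<'E'
from h import *
show()
t=np.radians(-4.15);A=np.array([475.4,246.9])+54*np.array([np.cos(t),np.sin(t)]);print(A,delta([*A,130],-94.15))
E
```

```text
t 15.9 pos [674.7  21.6  39.4] yaw -94.11 zaxis [ 2.8e-03  3.0e-04 -1.0e+00] F [-0.9  0.6  5.1] M [ 0.27  0.17 -0.03] w 54.7 j [ 0.27  0.64 -0.08  0.   -0.85  1.23]
[529.25841253 242.99213619] (array([-21.04,  16.07,  -9.1 ]), array([-0.16,  0.03,  0.04]))
```

>>> {"method": "move_arm", "body": {
  "targets": [
    [0, 0, -1, 0, 0, 0, 255],
    [0, 0, -4, 0, 0, 0, 255],
    [0, 0, -8, 0, 0, 0, 255],
    [-0.5, 0.4, -11, 0, 0, 0, 255],
    [-3, 2.3, -13, 0, 0, 0, 255],
    [-6.5, 5, -13, 0, 0, 0, 255],
    [-10, 7.6, -13, 0, 0, 0, 255],
    [-13.5, 10.3, -13, 0, 0, 0, 255],
    [-17, 13, -13, 0, 0, 0, 255],
    [-19.5, 15, -12.5, 0, 0, 0, 255],
    [-20.6, 15.7, -12, 0, 0, 0, 255],
    [-21, 16.1, -11.5, 0, 0, 0, 255],
    [-21, 16.1, -11, 0, 0, 0, 255],
    [-21, 16.1, -11, 0, 0, 0, 255],
    [-21, 16.1, -11, 0, 0, 0, 255]
  ]
}}

```text
clock: 17.77
position: [528.8, 241.8, 147.8]
ee_rot: [-0.681, 0.733, -0.0, 0.0]
contact_force: [-0.3, 0.5, -1.5]
gripper_width: 54.9
```

```bash
python3 - <<'E'
from h import *
import pickle
s=arm.read_state();im,d=arm.get_image("wrist");show(s)
C=cam_pose("wrist",s);cv2.imwrite("pics/w11.png",im);pickle.dump((s,im,d),open("pics/w11.pkl","wb"))
im,d=arm.get_image("scene");cv2.imwrite("pics/s11.png",cv2.resize(im[110:240,320:450],None,fx=4.6,fy=4.6));show()
im,d=arm.get_image("side");cv2.imwrite("pics/d11.png",cv2.resize(im[250:400,260:440],None,fx=4,fy=4))
E
```

```text
t 17.77 pos [528.8 241.8 147.8] yaw -94.21 zaxis [ 1.e-04 -1.e-04 -1.e+00] F [-0.3  0.5 -1.5] M [ 0.02 -0.03  0.02] w 54.9 j [ 0.71  0.38 -0.22  0.   -0.97  0.79]
t 17.88 pos [528.7 242.  148. ] yaw -94.19 zaxis [ 3.e-04  2.e-04 -1.e+00] F [-0.3 -1.1 -2.2] M [-0.09 -0.05  0.04] w 54.6 j [ 0.71  0.38 -0.22  0.   -0.97  0.79]
```

View pics/w11.png

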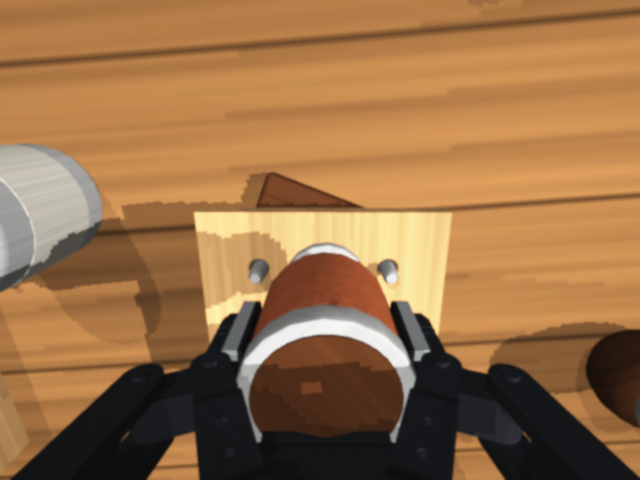

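View pics/s11.png

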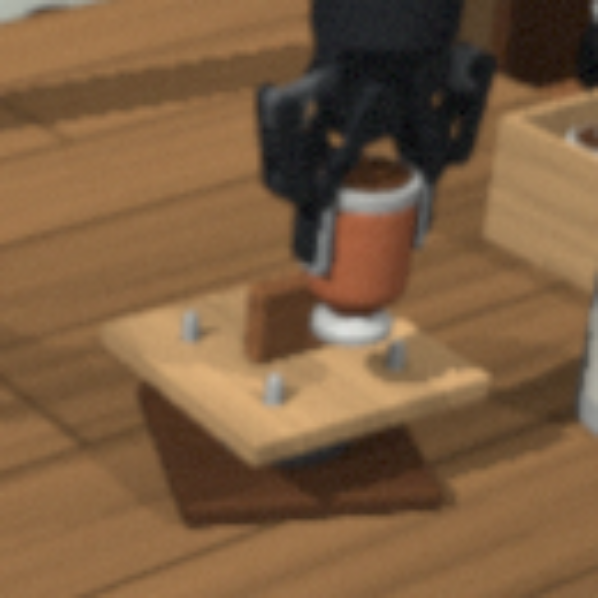

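View pics/d11.png

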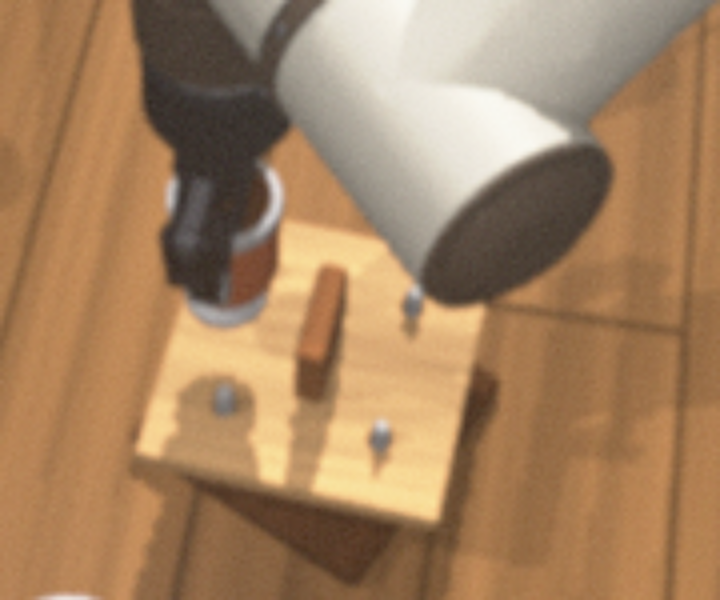

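>>> {"method": "move_arm", "body": {
  "targets": [
    [0, -0.1, 0.8, 0, 0, 0, 255],
    [0, -0.1, 1.7, 0, 0, 0, 255],
    [0, -0.1, 2.5, 0, 0, 0, 255],
    [0, -0.1, 3.1, 0, 0, 0, 255],
    [0, -0.1, 3.5, 0, 0, 0, 255],
    [0, -0.1, 3.7, 0, 0, 0, 255],
    [0, -0.1, 3.7, 0, 0, 0, 255]
  ]
}}

```text
clock: 18.8
position: [529.4, 242.4, 110.8]
ee_rot: [-0.681, 0.732, -0.0, 0.0]
contact_force: [-0.4, -0.2, -0.4]
gripper_width: 54.8
```

>>> {"method": "move_arm", "body": {
  "targets": [
    [0, 0, 0.05, 0, 0, 0, 255],
    [0, 0, 0.1, 0, 0, 0, 255],
    [0, 0, 0.1, 0, 0, 0, 255]
  ]
}}

```text
clock: 19.18
position: [529.3, 242.3, 109.9]
ee_rot: [-0.681, 0.732, -0.0, 0.0]
contact_force: [0.6, -0.9, -2.0]
gripper_width: 54.5
```

>>> {"method": "move_arm", "body": {
  "targets": [
    [0, 0, 0.05, 0, 0, 0, 255],
    [0, 0, 0.1, 0, 0, 0, 255],
    [0, 0, 0.1, 0, 0, 0, 255]
  ]
}}

```text
clock: 19.55
position: [529.4, 242.4, 109.4]
ee_rot: [-0.681, 0.732, -0.0, 0.0]
contact_force: [-1.9, -0.3, 2.5]
gripper_width: 54.7
```

Touchdown is at TCP z = 109.4, as expected. I'll release gently and lift.

>>> {"method": "move_arm", "body": {
  "targets": [
    [0, 0, 0, 0, 0, 0, 88],
    [0, 0, 0, 0, 0, 0, 75],
    [0, 0, 0, 0, 0, 0, 50],
    [0, 0, 0, 0, 0, 0, 20],
    [0, 0, 0, 0, 0, 0, 0],
    [0, 0, 0, 0, 0, 0, 0],
    [0, 0, -1, 0, 0, 0, 0],
    [0, 0, -4, 0, 0, 0, 0],
    [0, 0, -8, 0, 0, 0, 0],
    [0, 0, -12, 0, 0, 0, 0],
    [0, 0, -15, 0, 0, 0, 0],
    [0, 0, -15, 0, 0, 0, 0]
  ]
}}

```text
clock: 21.05
position: [530.6, 243.0, 262.7]
ee_rot: [-0.681, 0.732, -0.001, 0.004]
contact_force: [-0.4, 0.2, -0.0]
gripper_width: 85.5
```

```bash
python3 - <<'E'
from h import *
s=arm.read_state();im,d=arm.get_image("wrist");show(s)
C=cam_pose("wrist",s);cv2.imwrite("pics/w12.png",im)
X=cloud("wrist",d,C).reshape(-1,3)
m=(np.hypot(X[:,0]-529,X[:,1]-243)<45)&(X[:,2]>152)&(X[:,2]<170);P=X[m];print('rim',m.sum(),cv2.minEnclosingCircle(P[:,:2].astype(np.float32)),np.median(P[:,2]))
m=(abs(X[:,0]-475)<72)&(abs(X[:,1]-247)<72)&(X[:,2]>62)&(X[:,2]<76);P=X[m]
c=np.linalg.lstsq(np.c_[P[:,:2]-[475,247],np.ones(len(P))],P[:,2],rcond=None)[0];print('board',c,len(P))
im,d=arm.get_image("scene");cv2.imwrite("pics/s12f.png",im);cv2.imwrite("pics/s12.png",cv2.resize(im[110:240,320:450],None,fx=4.6,fy=4.6))
im,d=arm.get_image("side");cv2.imwrite("pics/d12.png",im);show()
E
```

```text
t 21.05 pos [530.6 243.  262.7] yaw -94.13 zaxis [ 0.0062  0.0042 -1.    ] F [-0.4  0.2 -0. ] M [ 0.02 -0.03 -0.02] w 85.5 j [ 0.71  0.29 -0.05  0.   -1.22  0.79]
rim 4899 ((528.8975219726562, 242.49017333984375), 29.010520935058594) 160.12101785016876
board [-8.81675872e-05  2.63930809e-04  6.94084312e+01] 12628
t 21.2 pos [528.7 242.1 258.1] yaw -94.15 zaxis [-1.4e-03 -6.0e-04 -1.0e+00] F [ 0.2  0.9 -0.1] M [ 0.    0.05 -0.  ] w 85.3 j [ 0.71  0.29 -0.06 -0.   -1.22  0.79]
```

View pics/w12.png

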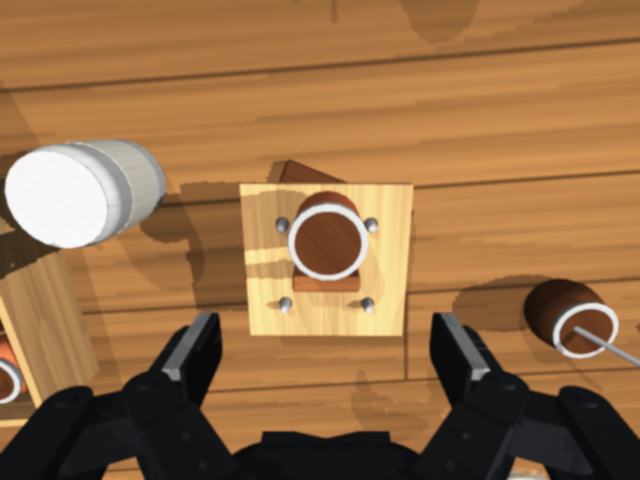

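View pics/s12.png

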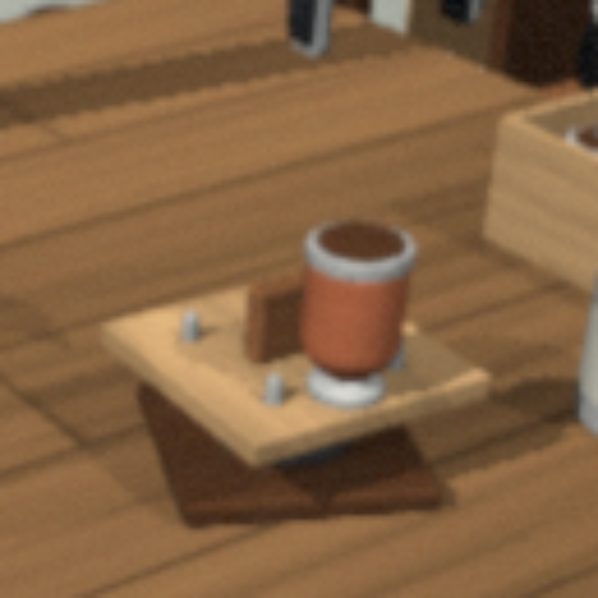

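View pics/d12.png

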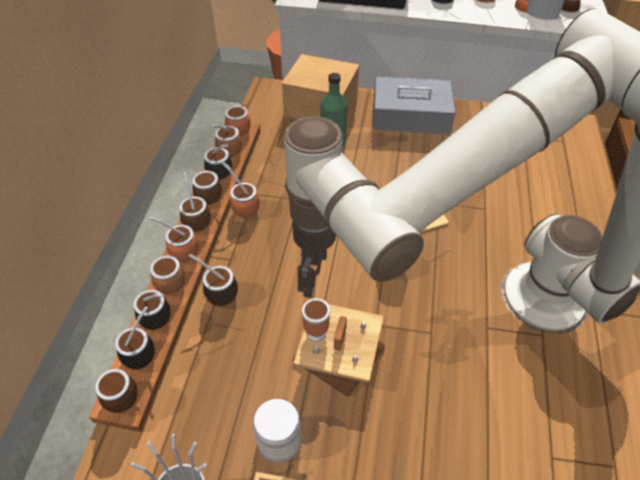

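View pics/s12f.png

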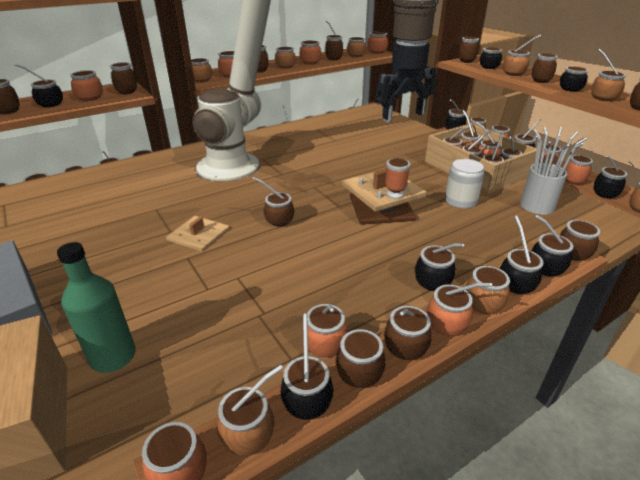

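The cup stands upright beside the bar: its rim is at 160.1 mm, which is 70 + 90, and the rim circle fits a 29 mm radius. The board is still flat at about 69.4 mm. The other goods are at their original pixels. I'm handing in.

```bash
python3 - <<'E'
from bench import arm
print(arm.job_done(), arm.read_state()['clock'])
E
```

```text
the job is handed in; nothing more can be done
the job is handed in; nothing more can be done
```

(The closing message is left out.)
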